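# Find the heavy side of a flywheel by feel and hold it down

## Robot

A 7-joint arm with a two-finger parallel gripper is mounted at the origin on a cart in front of the work surface, level with it; the furniture and walls round the work are solid. World frame = base frame: x ahead of the robot, y to its left, z up, the work surface at z = 0. Lengths are in mm, angles in rad, forces in N, time in s.
With the tool pointing down it reaches from about 425 to 950 mm from the base axis. Payload 16.7 kg.
Tool frame: the origin (TCP) lies at the centre of the arm's flange, where the gripper is bolted on; the fingertips stand 199 mm ahead of it and the grasp point (between the pads) lies 180 mm ahead of it (r.finger_overhang is the z of the fingertips in the tool frame, in mm); z points along the fingers, y is the line along which they close (so a half turn about z gives the same grasp; the last joint's range is limited). The gripper opens to 94 mm and grips with 3 to 60 N. Pads are 16 mm wide; open, the fingers measure 119 mm over their backs; the gripper's body (75 mm by 177 mm) begins 78 mm behind the grasp point.
Start: joints at [-1.482, 0.426, 0.074, 1.606, -0.034, 1.111, -0.067], TCP at [159.021, 655.973, 404.667] pointing down, gripper open.
Joint ranges: [-2.85, 2.85], [-0.5, 2.14], [-1.23, 1.37], [0.21, 2.46], [-1.02, 4.16], [0.16, 2.05], [-2.73, 2.73]. Speed limits (rad/s): [1.89, 1.89, 2.39, 2.39, 3.01, 3.01, 3.01].

## Interface

Orientations are given as a 3x3 rotation matrix whose columns are the frame's x, y, z axes.
In Python, from workcell import r, optics gives the robot as it stands. Calls block until the motion is done:
- r.move_pose(position, orientation): joint-space move of the TCP to a pose.
- r.servo_line(position, orientation=None, feed=150, max_force=None): straight line of the TCP; orientation=None keeps the orientation; feed is the mean speed in mm/s. With max_force (N) it stops when the force on the tool has changed by that much, and returns True; else False.
- r.set_joints(angles): joint-space move.
- r.command_gripper(opening, strength=None): opening from 0.0 (shut) to 1.0 (fully open); strength is the grip in N (None keeps the last); returns when the fingers have stopped.
- r.sleep(seconds).
- r.ik(position, orientation): joint angles nearest the present ones, or None.
- r.read_state(): the state.
- optics.get_image(name): name is "side" or "top"; returns (picture, depth): 400x640x3 uint8, red, green, blue; 400x640 float32, mm along the optical axis (not along the pixel's ray), 0 where there is no reading.
- optics.camera_model(name): a dict with "fx", "fy", "cx", "cy" (pixels), "rvec" (rotation vector, rad) and "tvec" (3), from world to camera coordinates, as OpenCV has them. Camera axes: x right, y down, z forward; pixel columns grow to the right and rows downward; lengths in mm; the calibration is good to about 2 mm. A picture is of the moment at which its call begins. camera_model takes no time and is no camera call.
A pose or a line that the arm cannot do raises r.Unreachable and nothing moves.
- r.job_done(): hands the job in; it is judged then, once.
The state is a dict: "time_s": time; "q": joint angles; "dq": joint speeds; "tau": joint torques, N m; "tool_pos": TCP position; "ee_rot": TCP orientation; "contact_force": force on the tool from outside, world axes, zero at the start; "moment": the same for the moment, N m; "finger_gap": opening from 0.0 (shut) to 1.0 (fully open); "grasp_force": force on a finger pad.
Only numpy, scipy, OpenCV 4.12 (cv2) and the standard library are available. Lean on these libraries where they do the work, as an engineer would, in place of code of your own. Each camera call takes 0.05 s, during which the arm holds its last target. There are 200 camera calls.

## Task

The steel flywheel on the balancing stand has a hidden heavy side, and its stiff bearings leave it standing wherever it is put. Turn the wheel by hand by its rim, feel which side is heavy, and bring that side straight down, to within about 15 degrees. Finish while still gripping the rim with the wheel held still like that, and leave the spanner, bolt and spark plug by the stand where they lie.

Things in the scene. Friction and masses are not known exactly. Their poses are not given: they have to be found in the camera images.
- axle (a point): Centre of the flywheel on its level axle, 118 mm above the bench: y along the axle, x level in the plane of the wheel (away from the robot at yaw 0), z up; the axes belong to the stand and do not turn with the wheel. The wheel: flat steel disc, 170 mm diameter, 20 mm thick (10 mm either side along y); hub and six even bolt heads within 40 mm of the centre. Nothing on it shows the heavy side.
- rim_top (a point): Topmost point of the wheel's rim, 203 mm above the bench, 85 mm above the axle (stays on top as the wheel turns). The rim can be pinched here across its 20 mm thickness from above and carried round about 25 degrees to either side of the top in one grasp. The heavy side starts in any direction but not within 40 degrees of straight down.
- bearing (a point): Middle of one of the two bearing housings (the other is opposite), on the axle 53 mm from the wheel's centre; uprights and housings fill 45 to 61 mm either side of the centre along y and end 140 mm above the bench. The wheel turns endlessly either way on a fixed axle. Friction is about 0.48 N m either way and holds a released wheel in any position.
- stand: Grey balancing stand, fixed to the bench; base plate 170 x 150 x 14 mm, origin under its middle, x and y as at the axle. The heavy side pulls with 0.37 to 0.45 N m about the axle when level with it. Turning takes 0.48 N m plus the weight's moment while the heavy side climbs, and 0.48 N m minus it while it sinks.
- spanner_17: Loose open-ended spanner, 199 mm long, lying on the bench in front of the stand; leave it alone. Origin under its middle.
- bolt_m10: Loose bolt, 50 mm long, lying behind the stand; leave it alone. Origin under its middle.
- spark_plug: Loose spark plug, 68 mm long, lying behind the stand; leave it alone. Origin under its middle.

How it is judged:
By the outcome, as a careful person would: the job done as asked, in the order asked, and still so for the second after the job is handed in, while the arm keeps its last pose, push and grip.
It also fails if it takes over 72 s, if anything falls off the work surface, if the arm or the gripper's body presses on something with over 40 N, if the wrist force passes 120 N, or if a joint passes its speed limit or range.

## Working session

There is one attempt and no reset: what is moved stays moved. The work goes in short steps, each a Python script; the robot and the scene stay as the last script left them, time stands still between calls to the robot, and variables do not carry over. Pictures are saved under pics/ and viewed, at most 10 in all, crops included, and the job is handed in when it is done.

```bash
mkdir -p pics; python3 - <<'E'
from workcell import r, optics
import cv2, numpy as np
for n in ("side","top"):
    im,d=optics.get_image(n); cv2.imwrite(f"pics/{n}0.png",im[:,:,::-1]); np.save(f"{n}0.npy",d)
    print(n,optics.camera_model(n))
s=r.read_state(); print(s)
E
```

```text
side {'fx': 471.4037095241804, 'fy': 471.4037095241804, 'cx': 312.1629592871717, 'cy': 198.83990420876796, 'rvec': array([2.2909624 , 0.0118822 , 0.01528315]), 'tvec': array([-562.17499475,  105.32929993,  938.39185102])}
top {'fx': 365.7698782616516, 'fy': 365.7698782616516, 'cx': 319.5919365632442, 'cy': 203.0770891131312, 'rvec': array([ 2.18237831, -2.15415726,  0.06632324]), 'tvec': array([ 54.17673293, 601.06552114, 957.58670021])}
{'time_s': 0.1, 'q': array([-1.48247512,  0.42669479,  0.07387896,  1.60653617, -0.03406166,
        1.11084888, -0.06709783]), 'dq': array([-0.00046076, -0.00178452,  0.00061246, -0.00261706,  0.00067744,
        0.00045331,  0.00088299]), 'tau': array([ 8.37331696e-03, -9.37474680e+01,  3.67662258e+00, -4.55047774e+01,
       -4.86419024e-02,  1.68399926e-02,  6.37974154e-05]), 'tool_pos': array([159.0114777 , 655.82851309, 404.03241727]), 'ee_rot': array([[-9.71845140e-01,  2.35620457e-01, -1.58515332e-04],
       [ 2.35620472e-01,  9.71844386e-01, -1.21773438e-03],
       [-1.32870895e-04, -1.22079870e-03, -9.99999246e-01]]), 'contact_force': array([-1.2001544 , -0.62108048,  0.02224332]), 'moment': array([ 0.00010675, -0.0047016 ,  0.00830969]), 'grasp_force': 0.0, 'finger_gap': 1.0009173166154781}
```

View pics/side0.png

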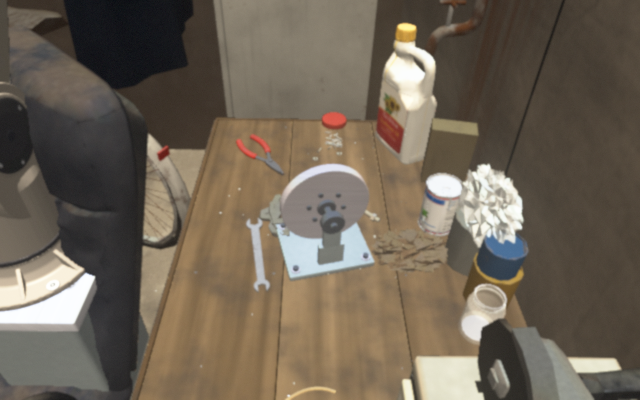

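View pics/top0.png

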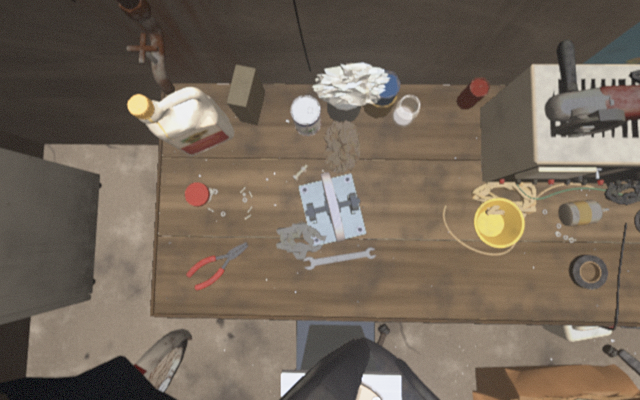

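The side view shows the wheel at about (325,203) on a stand slightly yawed. In the top view the rim strip runs from (326,175) to (340,238). Next I'll fit it from depth.

```bash
cat > h.py <<'E'
from workcell import r, optics
import cv2, numpy as np
def cloud(n,d):
    c=optics.camera_model(n); v,u=np.nonzero(d>0); z=d[v,u]
    p=np.c_[(u-c['cx'])*z/c['fx'],(v-c['cy'])*z/c['fy'],z]
    R=cv2.Rodrigues(c['rvec'])[0]
    return (p-c['tvec'])@R,u,v
E
python3 - <<'E'
from h import *
for n,box in (("top",(290,375,160,260)),("side",(270,380,155,285))):
    p,u,v=cloud(n,np.load(n+"0.npy"))
    m=(u>box[0])&(u<box[1])&(v>box[2])&(v<box[3])
    p=p[m]
    w=p[(p[:,2]>150)&(p[:,2]<215)]
    mu=np.median(w,0); x=w[:,:2]-w[:,:2].mean(0); 
    ev,V=np.linalg.eigh(x.T@x/len(x)); d=V[:,1]*np.sign(V[0,1])
    print(n,len(w),w.mean(0),w.max(0),w.min(0),"dir",d,np.degrees(np.arctan2(d[1],d[0])),np.sqrt(ev))
    t=x@d; s=x@np.array([-d[1],d[0]]); print("t",t.min(),t.max(),"s",np.percentile(s,[2,50,98]))
    b=p[(p[:,2]>6)&(p[:,2]<24)]; rc=cv2.minAreaRect(b[:,:2].astype(np.float32)); print("base",len(b),rc)
    k=w[w[:,2]>195]; print("top pts",len(k),k.mean(0) if len(k) else 0)
E
```

```text
top 627 [580.71518339  29.14655032 188.67037654] [661.37053177  56.64443661 207.44111228] [506.6361308    1.37199208 150.01046142] dir [0.96826593 0.24992215] 14.472905596666388 [ 6.11664573 42.83989301]
t -75.66760706217515 81.89580559994276 s [-10.12003701   0.08019695   9.64812229]
base 3209 ((583.902587890625, 29.815231323242188), (267.9685363769531, 221.46876525878906), 1.5328093767166138)
top pts 295 [582.84685587  29.22821876 200.73157497]
side 1848 [580.72325408  20.34318295 175.91680171] [659.17911488  55.18528793 202.60568397] [507.15130187  -1.16470619 150.00713134] dir [0.97295956 0.23097553] 13.354511827943824 [ 5.13088513 38.08202003]
t -73.02201572247971 80.95382757702824 s [-5.25180073 -1.95812475 14.54054817]
base 3364 ((587.7877197265625, 125.31593322753906), (231.78956604003906, 371.3906555175781), 3.960057258605957)
top pts 285 [584.25390158  25.92793718 198.56230422]
```

```bash
cat >> h.py <<'E'
import json
AX=np.array([583.,29.2,118.]); yaw=np.radians(14.2); RG=75.
X=np.array([np.cos(yaw),np.sin(yaw),0]); Y=np.array([-np.sin(yaw),np.cos(yaw),0]); Z=np.array([0,0,1.])
SG=1
def pose(phi,extra=0.,dy=0.):   # phi deg from top towards X
    f=np.radians(phi); rad=np.sin(f)*X+np.cos(f)*Z
    y=SG*Y; z=-rad
    return AX+rad*(RG+180+extra)+dy*Y, np.c_[np.cross(y,z),y,z]
def meas(n=3):
    out=[]
    for _ in range(n):
        s=r.read_state(); out.append(np.r_[-(np.cross((s['tool_pos']-AX)/1e3,s['contact_force'])+s['moment'])@Y,
          -(s['moment']@Y), s['contact_force']@np.c_[X,Y,Z]]); r.sleep(.02)
    return np.round(np.mean(out,0),3)
E
python3 - <<'E'
import h; from h import *
for sg in (1,-1):
    h.SG=sg
    for a in (-28,0,28): q=r.ik(*pose(a)); print(sg,a,None if q is None else np.round(q,2))
    q=r.ik(*pose(0,70)); print(None if q is None else np.round(q,2))
E
```

```text
1 -28 [-1.19  0.08  1.16  2.33 -0.51  0.34  2.21]
1 0 [-0.67  0.36  0.65  1.88 -0.26  0.99  1.9 ]
1 28 [-0.42  0.69  0.39  1.42 -0.16  1.56  1.8 ]
[-0.73  0.29  0.71  1.8  -0.21  1.13  1.87]
-1 -28 [-0.63  0.05  0.54  2.31 -0.32  0.32 -1.14]
-1 0 [-0.93  0.49  1.03  1.89 -0.48  1.04 -1.02]
-1 28 [-0.66  0.81  0.82  1.44 -0.39  1.6  -1.11]
[-0.95  0.38  1.02  1.81 -0.35  1.15 -1.13]
```

```bash
sed -i 's/^SG=1/SG=-1/' h.py; python3 - <<'E'
from h import *
r.move_pose(*pose(0,75)); print(r.read_state()['time_s'],r.read_state()['q'].round(2),meas())
im,d=optics.get_image("top"); cv2.imwrite("pics/top1.png",im[:,:,::-1][100:300,220:450].repeat(3,0).repeat(3,1)[:600,:690])
im,d=optics.get_image("side"); cv2.imwrite("pics/side1.png",im[:,:,::-1][100:300,200:450].repeat(3,0).repeat(3,1))
E
```

```text
2.775 [-0.95  0.37  1.02  1.81 -0.34  1.16 -1.14] [ 0.102 -0.147 -0.755 -0.062 -0.304]
```

View pics/side1.png

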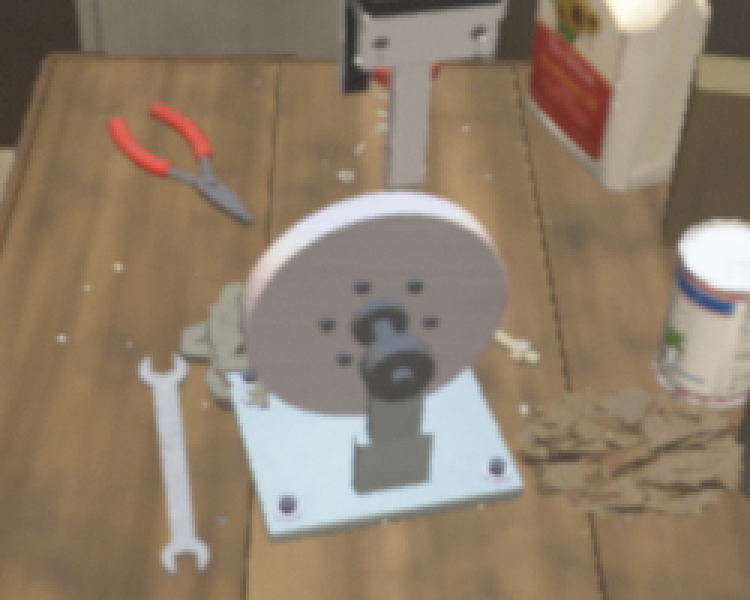

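The gripper is above the wheel: the near finger at crop (408,125) lines up with the rim top at (385,195). I'll descend and grip next.

```bash
python3 - <<'E'
from h import *
print(r.servo_line(*pose(0),feed=120,max_force=12)); print("free",meas())
r.command_gripper(0.1,15); s=r.read_state(); print(s['finger_gap']*94,s['grasp_force'],s['tool_pos']-pose(0)[0],meas(),s['time_s'])
E
```

```text
False
free [-0.128 -0.166 -0.152 -0.16   0.62 ]
19.793429096817587 15.00286191701889 [ 0.0652087 -0.5479574 -0.0170835] [-0.22   0.12   1.334 -5.362 -2.455] 4.875
```

```bash
cat >> h.py <<'E'
AX=AX-1.0*Y
def arc(a,b,wheel0,feed=60,step=6.):
    """turn gripped wheel from tool angle a to b; log (wheel angle, dir, torque)"""
    n=max(1,int(round(abs(b-a)/step)))
    for p in np.linspace(a,b,n+1)[1:]:
        r.servo_line(*pose(p),feed=feed); m=meas(2); w=wheel0+p-a
        open("log.txt","a").write(f"{w} {np.sign(b-a)} {m[0]} {p}\n"); print(round(p,1),round(w,1),m)
E
python3 - <<'E'
from h import *
r.command_gripper(0.1,45); print(meas())
arc(0,18,0); arc(18,-18,18)
s=r.read_state(); print(s['finger_gap']*94,s['time_s'])
E
```

```text
[-0.332  0.091  1.661 -5.763 -2.705]
6.0 6.0 [-0.842 -0.297  2.553  0.025  3.77 ]
12.0 12.0 [-0.605 -0.404  2.68   0.947  8.716]
18.0 18.0 [-0.587 -0.394  4.217  0.965 10.472]
12.0 12.0 [ 0.46   1.498  4.509 -0.798  1.65 ]
6.0 6.0 [ 0.359  1.914  5.886 -0.969 -2.267]
0.0 0.0 [ 0.365  2.299  7.57  -1.6   -8.222]
-6.0 -6.0 [  0.266   2.508  10.411  -2.49  -15.043]
-12.0 -12.0 [  0.032   2.445  14.798  -3.718 -24.082]
-18.0 -18.0 [  0.047   2.224  20.246  -4.752 -34.453]
19.705879015021118 10.8167
```

```bash
cat >> h.py <<'E'
AX=AX+2.5*X
def full(p):
    s=r.read_state(); t,R=pose(p); f=np.radians(p); rad=np.sin(f)*X+np.cos(f)*Z; tan=np.cos(f)*X-np.sin(f)*Z
    F=s['contact_force']; e=s['tool_pos']-t
    ang=np.degrees(cv2.Rodrigues(s['ee_rot']@R.T)[0].ravel()@Y)
    return np.round([p,s['time_s'],F@rad,F@tan,F@Y,s['moment']@Y,s['moment']@Y+F@tan*(RG+180)/1e3,e@rad,e@tan,ang],3)
E
python3 - <<'E'
from h import *
print("held",full(-18))
r.command_gripper(0.4); print("free",full(-18))
r.servo_line(*pose(-18),feed=60);print("free",full(-18))
r.command_gripper(0.1,45);print("grip",full(-18))
for p in np.arange(-17,-7.9,1): r.servo_line(*pose(p),feed=50); print(full(p))
r.sleep(.2); print(full(p))
for p in np.arange(-9,-12.1,-1): r.servo_line(*pose(p),feed=50); print(full(p))
E
```

```text
held [-1.8000e+01  1.0817e+01 -3.9775e+01  9.0770e+00 -5.4030e+00 -2.1650e+00
  1.5000e-01  7.0000e-02 -2.6630e+00  2.5000e-02]
free [-1.8000e+01  1.1317e+01 -1.1000e-02  2.5300e-01 -4.6500e-01  4.7800e-01
  5.4300e-01  8.1300e-01 -2.3720e+00  3.0000e-03]
free [-1.8000e+01  1.1567e+01 -2.0600e-01 -3.4100e-01 -3.5600e-01  4.3200e-01
  3.4500e-01 -4.2000e-02  1.5300e-01  1.0000e-03]
grip [-1.8000e+01  1.1992e+01  1.2880e+00 -2.9000e-02  1.4020e+00  5.5700e-01
  5.5000e-01 -0.0000e+00 -1.0000e-02  5.0000e-03]
[-1.7000e+01  1.2242e+01  1.6040e+00  5.9600e-01  2.6430e+00  4.6400e-01
  6.1600e-01  3.0000e-03  2.5600e-01  4.0000e-03]
[-1.6000e+01  1.2492e+01  2.4910e+00  4.6800e-01  2.9140e+00  3.3800e-01
  4.5800e-01  2.2000e-02  1.8100e-01 -1.2000e-02]
[-1.5000e+01  1.2742e+01  3.0600e+00  6.6800e-01  4.1490e+00  3.5700e-01
  5.2700e-01  6.0000e-03  9.9000e-02 -2.0000e-02]
[-14.     12.992   3.071   2.048   4.145   0.372   0.894   0.016   0.105
  -0.023]
[-13.     13.242   4.444   0.848   5.091   0.441   0.657   0.026   0.087
  -0.03 ]
[-12.     13.492   4.609   0.75    5.24    0.471   0.
[... 173 characters left out ...]
.024   0.021
  -0.049]
[-9.0000e+00  1.4242e+01  7.6960e+00  1.2230e+00  5.1310e+00  6.1500e-01
  9.2700e-01  4.2000e-02  6.0000e-03 -5.4000e-02]
[-8.0000e+00  1.4492e+01  6.8240e+00  3.2000e-02  5.2940e+00  6.5200e-01
  6.6000e-01  4.8000e-02  5.0000e-03 -6.1000e-02]
[-8.    14.692  5.532  1.055  5.243  0.43   0.699  0.038 -0.101 -0.087]
[-9.    14.942  0.963  3.548  4.531 -0.384  0.52   0.06  -0.074 -0.15 ]
[-10.     15.192  -1.432   4.21    4.781  -0.587   0.487   0.058  -0.03
  -0.159]
[-11.     15.442  -1.313   4.975   3.441  -0.7     0.569   0.036  -0.032
  -0.16 ]
[-1.2000e+01  1.5692e+01 -2.3240e+00  4.3110e+00  2.7800e+00 -7.4000e-01
  3.6000e-01  4.3000e-02  1.0000e-03 -1.6300e-01]
```

```bash
cat >> h.py <<'E'
def sweep(ps,tag,w0=0.,feed=80):
    """step through tool angles ps, log everything; w0 = wheel angle minus tool angle"""
    d0=None; prev=full.__dict__.get('p',None)
    for a,p in zip(np.r_[np.nan,ps[:-1]],ps):
        r.servo_line(*pose(p),feed=feed); s=r.read_state()
        open("log.jsonl","a").write(json.dumps(dict(tag=tag,p=float(p),w=float(w0+p),d=float(np.sign(ps[-1]-ps[0])),q=list(s['q']),dq=list(s['dq']),tau=list(s['tau']),full=list(full(p))))+"\n")
E
python3 - <<'E'
from h import *
r.command_gripper(0.4); sweep(np.arange(-12,19,3),"free"); sweep(np.arange(18,-19,-3),"free")
r.servo_line(*pose(-18)); r.command_gripper(0.1,45); sweep(np.arange(-17,19,3),"grip",0); sweep(np.arange(18,-1,-3),"grip",0)
print(r.read_state()['time_s'])
L=[json.loads(l) for l in open("log.jsonl")]
fr=[l for l in L if l['tag']=="free"]; Q=np.array([l['q'] for l in fr]); P=np.array([l['p'] for l in fr]); dQ=np.array([np.polyval(np.polyder(np.polyfit(np.radians(P),Q[:,i],4)),np.radians([l['p'] for l in L])) for i in range(7)]).T
for l,g in zip(L,dQ): print(l['tag'],l['d'],l['p'],np.round(np.array(l['tau'])@g,3),np.round(l['full'][2:7],2),np.round(l['tau'],2), np.abs(l['dq']).max().round(4))
E
```

```text
30.225
free 1.0 -12.0 -5.606 [-0.23 -0.15 -0.66  0.36  0.32] [ 1.000e-02 -4.636e+01  1.170e+01 -4.010e+01 -4.200e-01 -1.100e+00
 -0.000e+00] 0.0016
free 1.0 -9.0 -6.253 [-0.08  0.04 -1.01  0.28  0.29] [-2.700e-01 -5.004e+01  1.291e+01 -4.170e+01 -4.600e-01 -3.900e-01
 -2.000e-02] 0.0214
free 1.0 -6.0 -9.992 [-1.04  0.58 -0.53  0.21  0.36] [-2.600e-01 -5.486e+01  1.466e+01 -4.147e+01 -3.600e-01 -1.700e-01
 -2.000e-02] 0.0174
free 1.0 -3.0 -13.761 [ 0.25 -0.2  -1.12  0.26  0.21] [-2.800e-01 -5.988e+01  1.639e+01 -4.120e+01 -2.500e-01  7.000e-02
 -2.000e-02] 0.0173
free 1.0 0.0 -17.372 [-0.38 -0.21 -0.05  0.19  0.14] [-3.000e-01 -6.488e+01  1.805e+01 -4.088e+01 -1.300e-01  3.300e-01
 -2.000e-02] 0.0142
free 1.0 3.0 -20.829 [ 0.68 -0.89  0.29  0.16 -0.07] [-3.100e-01 -6.981e+01  1.963e+01 -4.051e+01  0.000e+00  5.900e-01
 -2.000e-02] 0.0146
free 1.0 6.0 -24.153 [-0.03 -0.07 -0.79  0.1   0.08] [-3.200e-01 -7.468e+01  2.112e+01 -4.009e+01  1.400e-01  8.500e-01
 -2.000e-02] 0.0136
free 1.0 9.0 -27.381 [-0.05 -0.48 -0.64 -0.02 -0.14] [-3.300e-01 -7.946e+01  2.250e+01 -3.963e+01  2.900e-01  1
[... 3954 characters left out ...]
p -1.0 12.0 -35.036 [-6.59  6.04  3.09 -2.21 -0.67] [ 2.210e+00 -8.876e+01  2.787e+01 -3.569e+01  2.450e+00  2.890e+00
 -4.000e-02] 0.012
grip -1.0 9.0 -31.96 [-6.59  5.91  1.97 -2.14 -0.64] [ 2.140e+00 -8.410e+01  2.661e+01 -3.619e+01  2.260e+00  2.600e+00
 -4.000e-02] 0.0123
grip -1.0 6.0 -28.833 [-6.53  7.2   3.11 -2.19 -0.35] [ 2.120e+00 -7.944e+01  2.529e+01 -3.663e+01  2.090e+00  2.390e+00
 -4.000e-02] 0.0128
grip -1.0 3.0 -25.617 [-7.78  7.19  2.31 -2.21 -0.38] [ 2.120e+00 -7.470e+01  2.386e+01 -3.701e+01  1.920e+00  2.180e+00
 -4.000e-02] 0.0131
grip -1.0 0.0 -22.267 [-8.86  6.71  2.67 -2.15 -0.43] [ 2.130e+00 -6.988e+01  2.233e+01 -3.734e+01  1.740e+00  1.950e+00
 -4.000e-02] 0.0143
```

```bash
cat >> h.py <<'E'
def tq(p,n=4):
    """mean torque on tool about axle, gravity of gripper removed"""
    o=[]
    for _ in range(n): o.append(full(p)[[2,3,6]]); r.sleep(.01)
    o=np.mean(o,0); o[2]-=.17-.9*np.sin(np.radians(p)); return o.round(2)
def go(a,b,off,step=6.25,feed=110,read=True):
    n=max(1,int(np.ceil(abs(b-a)/step-1e-6)))
    for p in np.linspace(a,b,n+1)[1:]:
        r.servo_line(*pose(p),feed=feed)
        if read: print("p %.1f w %.1f d %+d"%(p,p+off,np.sign(b-a)),tq(p))
def regrip(a,b):
    r.command_gripper(0.35); go(a,b,0,step=10,feed=200,read=False); r.command_gripper(0.1,45)
E
python3 - <<'E'
from h import *
go(0,25,6); regrip(25,-25); go(-25,25,56); go(25,12.5,56)
s=r.read_state();print(s['time_s'],s['finger_gap']*94)
E
```

```text
p 6.2 w 12.2 d +1 [1.02 3.99 0.53]
p 12.5 w 18.5 d +1 [1.74 3.28 0.47]
p 18.8 w 24.8 d +1 [2.18 2.62 0.39]
p 25.0 w 31.0 d +1 [2.56 2.8  0.53]
p -18.8 w 37.2 d +1 [-5.16  4.24  0.6 ]
p -12.5 w 43.5 d +1 [-5.38  3.44  0.52]
p -6.2 w 49.8 d +1 [-4.46  2.48  0.47]
p 0.0 w 56.0 d +1 [-4.16  1.51  0.53]
p 6.2 w 62.2 d +1 [-4.02  0.7   0.46]
p 12.5 w 68.5 d +1 [-3.62  0.52  0.54]
p 18.8 w 74.8 d +1 [-2.76 -0.46  0.44]
p 25.0 w 81.0 d +1 [-2.6  -1.08  0.41]
p 18.8 w 74.8 d -1 [-10.92   2.22  -0.56]
p 12.5 w 68.5 d -1 [-11.6    2.43  -0.48]
38.9667 19.4752507939444
```

```bash
python3 - <<'E'
from h import *
im,d=optics.get_image("side"); a=im[:,:,::-1]; cv2.imwrite("pics/side2_full.png",a)
b=cv2.imread("pics/side0.png")
f=lambda x:cv2.resize(x[150:260,265:385],None,fx=3.3,fy=5,interpolation=cv2.INTER_CUBIC)
cv2.imwrite("pics/cmp.png",np.hstack([f(b),f(a)]))
print(full(12.5), r.read_state()['dq'].round(4))
E
```

```text
[12.5   39.017 -8.898  0.908  3.98  -0.766 -0.535 -0.129  0.263  0.054] [ 0.0023  0.0044 -0.0014 -0.0047 -0.0029  0.0081 -0.0005]
```

View pics/cmp.png

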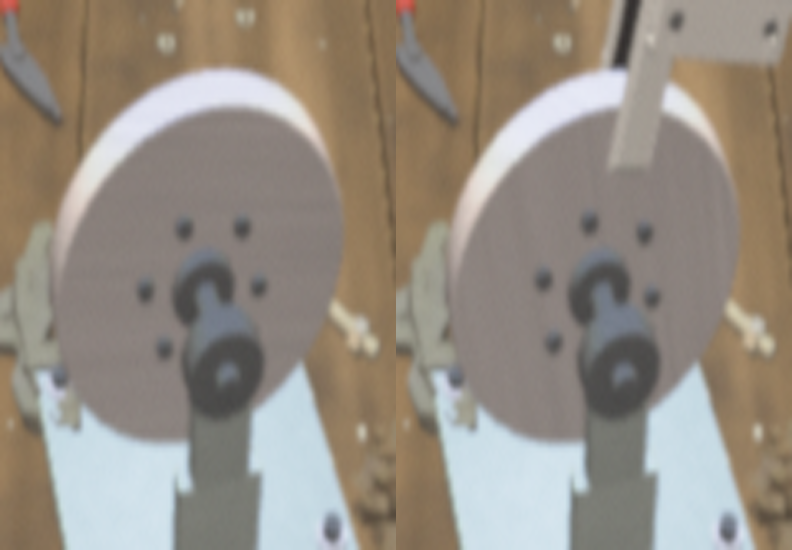

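The bolt pattern and brushed texture confirm that the wheel turned with the tool, about 68° in total. The readings after each stop look dominated by arm overshoot, so I'll test slow sliding.

```bash
python3 - <<'E'
from h import *
def f(p): x=full(p); return np.r_[x[1:6],x[6]-(.17-.9*np.sin(np.radians(p))),x[7:]].round(2)
for p in (10.5,9.5): r.servo_line(*pose(p),feed=12); print(p,f(p),f(p),tq(p))
for p in (10.5,12.5): r.servo_line(*pose(p),feed=12); print(p,f(p),tq(p))
print(r.read_state()['time_s'])
E
```

```text
10.5 [ 3.991e+01 -1.100e+01  4.200e+00  4.490e+00 -9.000e-01  1.700e-01
 -1.500e-01  4.800e-01  2.000e-02] [ 3.991e+01 -1.100e+01  4.200e+00  4.490e+00 -9.000e-01  1.700e-01
 -1.500e-01  4.800e-01  2.000e-02] [-10.44   4.22   0.14]
9.5 [ 4.047e+01 -1.179e+01  4.770e+00  4.650e+00 -9.900e-01  2.000e-01
 -1.200e-01  4.300e-01  1.000e-02] [ 4.047e+01 -1.179e+01  4.770e+00  4.650e+00 -9.900e-01  2.000e-01
 -1.200e-01  4.300e-01  1.000e-02] [-11.5    4.69   0.17]
10.5 [ 4.102e+01 -1.063e+01  2.080e+00  5.070e+00 -7.600e-01 -2.300e-01
 -1.300e-01  3.100e-01  4.000e-02] [-10.36   1.93  -0.29]
12.5 [ 4.195e+01 -9.870e+00  1.660e+00  4.920e+00 -7.300e-01 -2.800e-01
 -1.200e-01  2.800e-01  4.000e-02] [-9.59  1.49 -0.37]
41.9833
```

```bash
python3 - <<'E'
from h import *
go(12.5,-18,56,read=False,feed=130)
print(tq(-18))
for p in (-20,-21.5): r.servo_line(*pose(p),feed=11); print(p,'-',tq(p))
for p in (-20,-18.5): r.servo_line(*pose(p),feed=11); print(p,'+',tq(p))
print(r.read_state()['time_s'])
E
```

```text
[-15.57   2.99  -0.28]
-20 - [-12.96   4.44   0.35]
-21.5 - [-12.35   4.52   0.41]
-20 + [-8.15  1.4  -0.19]
-18.5 + [-7.98  1.14 -0.27]
47.175
```

```bash
python3 - <<'E'
from h import *
s=r.read_state(); B=np.c_[X,Y,Z]; print(s['time_s'],"F",(s['contact_force']@B).round(2),"M",(s['moment']@B).round(3), full(-18.5))
E
grep -c . log.jsonl; tail -3 log.jsonl | cut -c1-80
```

```text
47.175 F [ 3.54  7.13 -7.37] M [ 1.739 -0.067  0.544] [-1.8500e+01  4.7175e+01 -8.1110e+00  1.0180e+00  7.1350e+00 -6.7000e-02
  1.9200e-01  3.3300e-01  6.6700e-01 -8.0000e-03]
43
{"tag": "grip", "p": 6.0, "w": 6.0, "d": -1.0, "q": [-0.8326211217259135, 0.5392
{"tag": "grip", "p": 3.0, "w": 3.0, "d": -1.0, "q": [-0.8575291885143993, 0.4988
{"tag": "grip", "p": 0.0, "w": 0.0, "d": -1.0, "q": [-0.882817341031544, 0.45780
```

```bash
python3 - <<'E'
from h import *
def tt(p):
    o=np.mean([full(p)[[2,3,5]] for _ in range(4) if r.sleep(.01) is None],0); m=o[2]-(.17-.9*np.sin(np.radians(p)))
    return "Frad %.1f Ft %.2f M %.2f"%(o[0],o[1],m), "T255 %.2f T33 %.2f"%(m+.255*o[1],m+.33*o[1])
B=np.c_[X,Y,Z]
go(-18.5,25,56,step=7.5,feed=140,read=False); r.command_gripper(.35); go(25,0,0,step=12.5,feed=200,read=False)
s=r.read_state(); print("free",tt(0),(s['contact_force']@B).round(2),(s['moment']@B).round(3))
r.command_gripper(0.1,45); s=r.read_state(); print("grip",tt(0),(s['contact_force']@B).round(2),(s['moment']@B).round(3))
for a,p in ((0,2),(2,3.5),(3.5,2),(2,0.5)): r.servo_line(*pose(p),feed=11); print("w",81+p,np.sign(p-a),tt(p))
print(r.read_state()['time_s'])
E
```

```text
return _methods._mean(a, axis=axis, dtype=dtype,
  ret = ret.dtype.type(ret / rcount)
Traceback (most recent call last):
IndexError: invalid index to scalar variable.
```

```bash
cat >> h.py <<'E'
def tt(p):
    o=[]
    for _ in range(4): o.append(full(p)[[2,3,5]]); r.sleep(.01)
    o=np.mean(o,0); m=o[2]-(.17-.9*np.sin(np.radians(p)))
    return "Frad %.1f Ft %.2f M %.2f"%(o[0],o[1],m), "T255 %.2f T33 %.2f"%(m+.255*o[1],m+.33*o[1])
B=np.c_[X,Y,Z]
E
python3 - <<'E'
from h import *
print(r.read_state()['time_s'])
s=r.read_state(); print("free",tt(0),(s['contact_force']@B).round(2),(s['moment']@B).round(3))
r.command_gripper(0.1,45); s=r.read_state(); print("grip",tt(0),(s['contact_force']@B).round(2),(s['moment']@B).round(3))
for a,p in ((0,2),(2,3.5),(3.5,2),(2,0.5)): r.servo_line(*pose(p),feed=11); print("w",81+p,np.sign(p-a),tt(p))
print(r.read_state()['time_s'])
E
```

```text
50.8
free ('Frad 0.0 Ft 0.38 M -0.04', 'T255 0.05 T33 0.08') [-0.36  0.72 -0.56] [0.055 0.125 0.03 ]
grip ('Frad -7.8 Ft 5.59 M -1.20', 'T255 0.23 T33 0.65') [ 5.63  1.46 -7.78] [ 0.359 -0.944  0.019]
w 83 1 ('Frad -19.6 Ft 3.78 M -1.51', 'T255 -0.55 T33 -0.26')
w 84.5 1.0 ('Frad -23.2 Ft 0.41 M -0.47', 'T255 -0.37 T33 -0.34')
w 83 -1.0 ('Frad -27.2 Ft 3.35 M -0.75', 'T255 0.10 T33 0.35')
w 81.5 -1.0 ('Frad -29.1 Ft 3.78 M -0.81', 'T255 0.15 T33 0.44')
54.5917
```

```bash
python3 - <<'E'
from h import *
r.command_gripper(0.3); r.servo_line(*pose(0)); 
g=lambda: np.mean([np.r_[s['contact_force']@B,s['moment']@B] for s in [(r.read_state(),r.sleep(.01))[0] for _ in range(5)]],0)
a=g(); hit=r.servo_line(*pose(0,0,10),feed=50,max_force=8); b=g(); r.servo_line(*pose(0),feed=60)
print(hit,a.round(2),b.round(2),(b-a).round(3),"lever",(b-a)[3]/(b-a)[1]); print(r.read_state()['time_s'])
E
```

```text
True [ 0.48  0.1   0.33  0.    0.15 -0.01] [ 0.03 -3.56  0.95 -0.8   0.08  0.03] [-0.456 -3.66   0.617 -0.799 -0.065  0.036] lever 0.21825592539755903
55.7667
```

```bash
python3 - <<'E'
from h import *
r.command_gripper(0.1,45); print("grip",tt(0))
for a,p in ((0,2.),(2,-1.)): r.servo_line(*pose(p),feed=11); print("w",81.5+p,np.sign(p-a),tt(p))
print(r.read_state()['time_s'])
E
```

```text
grip ('Frad -0.3 Ft -0.08 M -0.02', 'T255 -0.04 T33 -0.05')
w 83.5 1.0 ('Frad 1.4 Ft -3.82 M 0.69', 'T255 -0.28 T33 -0.57')
w 80.5 -1.0 ('Frad -4.2 Ft 2.19 M -0.29', 'T255 0.26 T33 0.43')
58.4917
```

```bash
python3 - <<'E'
from h import *
go(-1,-22,81.5,step=7,feed=140,read=False); r.command_gripper(0.3); r.servo_line(*pose(-22)); r.sleep(.05); print("free",tt(-22))
r.command_gripper(0.1,45); print("grip",tt(-22))
for a,p in ((-22,-20.),(-20,-22.5)): r.servo_line(*pose(p),feed=12); print("w",81.5+p,np.sign(p-a),tt(p))
print(r.read_state()['time_s'])
E
```

```text
free ('Frad 0.3 Ft -0.36 M -0.03', 'T255 -0.13 T33 -0.15')
grip ('Frad 0.9 Ft 0.01 M 0.01', 'T255 0.01 T33 0.01')
w 61.5 1.0 ('Frad 6.9 Ft -2.28 M 0.45', 'T255 -0.13 T33 -0.30')
w 59.0 -1.0 ('Frad -1.3 Ft 2.81 M -0.41', 'T255 0.31 T33 0.52')
62.6917
```

Both stress-free grips agree: the wheel's moment is about +0.10 N m at 60° and −0.06 N m at 82°. That slope means the heavy side is near the bottom, straight down at about 74–75°, so I'll move there and hold.

```bash
python3 - <<'E'
from h import *
go(-22.5,-6.7,81.5,step=5.3,feed=60,read=False); r.sleep(.4)
s=r.read_state(); print(s['time_s'],s['finger_gap']*94,s['grasp_force'],full(-6.7),abs(s['dq']).max())
r.job_done()
E
```

```text
64.7167 19.78933744884574 45.00024139881134 [-6.7000e+00  6.4717e+01  4.6800e+00  1.5330e+00  4.7100e+00  4.3600e-01
  8.2700e-01  6.3000e-02  3.8000e-02 -5.3000e-02] 0.002576318120066694
the job is handed in; nothing more can be done
```

I handed the job in at 64.7 s with the rim still gripped at 45 N and the wheel still, turned about 75° from its start, where I estimate the heavy side is straight down; that rests on noisy torque readings, I had no independent check, and I never moved the arm near the spanner, bolt or spark plug or looked at them again at the end.

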